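# Charge the grinding tube and set its clamp screw

## Task

Lift the scoop by its handle and tip the four ceramic grinding balls through the funnel into the tube below it, all four, then stand the empty scoop upright on the bench again, clear of the fixture. After that, turn the clamp's thumbscrew clockwise until it seats, then back it off a quarter turn so that the tube is not strained, and finish there holding on: the job ends with the thumbscrew still gripped, not let go. Leave the other things on the bench where they are.

Things in the scene. Friction and masses are not known exactly. Their poses are not given: they have to be found in the camera images.
- scoop: loose aluminium scoop, 121 x 52 mm, about 0.15 kg, holding the balls. Origin: centre of its underside; z up; open spout end at x = -56 mm, rear wall at +40 mm; walls 36 mm high, 3 to 4 mm thick. Its 46 mm wide floor climbs 8 degrees from 5 mm height at the rear to 18 mm at the spout: level, it keeps the balls at the rear; tipped spout-down 20 degrees or more they roll out
- scoop_handle (a point): grip point in the scoop's handle, an upright bar behind the rear wall, 26 (x) x 12 (y) mm, rising from the bench to 90 mm, to be gripped across y; the point is at (52, 0, 72) mm in the scoop's frame; same axes as the scoop
- scoop_spout (a point): middle of the pouring edge of the scoop's floor, at (-56, 0, 18) mm in the scoop's frame; same axes as the scoop
- ball0: white ceramic ball, 15 mm diameter, 11 g, lying in the scoop at the start; origin at its centre
- ball1: white ceramic ball, 15 mm diameter, 11 g, lying in the scoop at the start; origin at its centre
- ball2: white ceramic ball, 15 mm diameter, 11 g, lying in the scoop at the start; origin at its centre
- ball3: white ceramic ball, 15 mm diameter, 11 g, lying in the scoop at the start; origin at its centre
- clamp: fixture fixed to the bench: base plate 110 (x) x 270 (y) x 14 mm; origin at the centre of its underside, z up. Clear tube with funnel at y = -75 mm, thumbscrew at y = +75 mm, a flat strap 86 mm high between them
- funnel_mouth (a point): centre of the round mouth of the white plastic funnel on top of the tube, 150 mm above the bench, at (0, -75, 150) mm in the fixture's frame. The mouth is 108 mm wide outside and about 100 mm inside, the funnel narrows to 31 mm at 104 mm height. It is fixed to the tube
- tube_floor (a point): centre of the tube's inner floor, 18 mm above the bench, straight below the funnel mouth. The tube is 37 mm outside and 31 mm inside, its funnel begins 81 mm above this floor. A ball counts as in the tube when its centre is under 60 mm above this floor and inside the tube
- wing (a point): grip of the thumbscrew: an upright steel bar 42 (x) x 14 (y) x 34 (z) mm on a 38 mm disc whose top is 15 mm below the bar's centre; origin at the bar's centre, 123 mm above the bench and 150 mm from the funnel's axis; it turns about the vertical through its origin and stays at that height. x runs along the bar, so grip it across y
- clamp_screw (a joint): angle of the thumbscrew, rad. 0 is seated (a hard stop); turning it clockwise seen from above lowers the value, anticlockwise raises it, up to a stop at 3.6. At 0 the bar's x axis is parallel to the fixture's x axis. It starts 1.9 to 3.0 from the seat; a friction of about 0.06 N m keeps it where it is left
- beaker: empty glass beaker, 64 mm wide, 90 mm high, loose, not needed; origin under its centre
- carton: blue carton, 50 x 50 x 85 mm, loose, not needed; origin under its centre
- jar: white plastic jar with a lid, 56 mm wide, 80 mm high, loose, not needed; origin under its centre
- marker: black marker pen, 130 x 14 x 14 mm, lying along its x, loose, not needed; origin under its centre
Things that resemble listed ones, but are neither listed nor needed, are in the scene too. Leave any turquoise look-alike of the scoop alone.

How it is judged (in metres and radians):
On the way, in this order (a step that is already met when the one before it is completed fails the run):
1. the scoop is tipped with its spout over the funnel (horizontal distance between scoop_spout and funnel_mouth below 0.06 m and height (world z) of scoop_spout above 0.12 m and angle between scoop's own z axis and vertical above 0.12 rad).
2. all four balls are in the tube (horizontal distance between each of ball0, ball1, ball2, ball3 and tube_floor below 0.0155 m and z of each of ball0, ball1, ball2, ball3 in the frame of tube_floor below 0.06 m), for 0.2 s.
3. the thumbscrew is seated (value of joint clamp_screw below 0.1 rad), for 0.1 s.
At the end, for the whole second after the job is handed in: All four balls lie in the tube (under 60 mm above its floor); the scoop stands upright (0.1 rad) and still on the bench, touching neither fixture nor robot; the thumbscrew, once seated, is backed off to 1.31-1.83 rad and the fingers grip it (over 3 N) (all of step 2 and angle between scoop's own z axis and vertical below 0.1 rad and height (world z) of scoop below 0.006 m and linear speed of scoop below 0.02 m/s and contact force between scoop and clamp below 0.1 N and contact force between scoop and the arm below 0.1 N and contact force between scoop and the fingers below 0.1 N and value of joint clamp_screw between 1.31 and 1.83 rad and contact force between clamp_screw and the fingers above 3 N); the arm keeps its last pose, push and grip.
It fails at once if the beaker is shoved or knocked over (distance of beaker from where it was at the start of the episode above 0.03 m or angle between beaker's own z axis and vertical above 0.5 rad).
It fails at once if the carton is shoved or knocked over (distance of carton from where it was at the start of the episode above 0.03 m or angle between carton's own z axis and vertical above 0.5 rad).
It fails at once if the jar is shoved or knocked over (distance of jar from where it was at the start of the episode above 0.03 m or angle between jar's own z axis and vertical above 0.5 rad).
It fails at once if the marker is shoved or knocked over (distance of marker from where it was at the start of the episode above 0.03 m).
It also fails if it takes over 70 s, if anything falls off the work surface, if the arm or the gripper's body presses on something with over 40 N, if the wrist force passes 120 N, or if a joint passes its speed limit or range.

## Robot

A 6-joint arm with a two-finger parallel gripper is mounted at the origin on the work surface. World frame = base frame: x ahead of the robot, y to its left, z up, the work surface at z = 0. Lengths are in m, angles in degrees, forces in N, time in s.
With the tool pointing down it reaches from about 0.4 to 0.825 m from the base axis. Payload 7 kg.
Tool frame: the origin (TCP) lies at the very end of the fingers, on their centre line; the grasp point (between the pads) lies 19 mm behind it (r.hold_point_z is the distance from the TCP to the grasp point, in m); z points along the fingers, y is the line along which they close (so a half turn about z gives the same grasp; the last joint's range is limited). The gripper opens to 88 mm and grips with 3 to 60 N. Pads are 19 mm wide; open, the fingers measure 130 mm over their backs; the gripper's body (78 mm by 193 mm) begins 47 mm behind the grasp point.
Start: joints at [-50.644, 20.546, 0.682, 0, -70.136, -16.507], TCP at [0.262, -0.622, 0.227] pointing down, gripper open.
Joint ranges: [-176.03, 176.03], [-82.01, 121.73], [-58.28, 71.71], [-173.87, 95.51], [-174.79, -0.11], [-173.66, 173.66]. Speed limits (degrees/s): [136.94, 136.94, 172.46, 180, 180, 180].

## Interface

Orientations are given as [roll, pitch, yaw] about the fixed x, y, z axes, in that order (R = Rz(yaw) Ry(pitch) Rx(roll)).
In Python, from plant import telemetry, vision, workorder, r gives the robot as it stands.
- The arm moves only by the tool move_arm, never from a script. Its argument "plan" is a list of rows, each a list of 7 numbers: the opening, from -1 (shut) to 1 (fully open), so that 0 is half open, then the shift along the world's x, y, z in m, then the turn, a rotation vector about the world's x, y, z in degrees. In form: [[fingers, dx, dy, dz, ax, ay, az], ...]. A call has 1 to 20 rows; each row shifts and turns the commanded pose from where the row before left it; what a row does not reach is not made up. A row lasts 1/8 s, in which the tool goes at most 62.5 mm and 10.7 degrees, less where a joint would pass 70% of its speed; a pose out of reach is approached as far as the arm can. A call is refused whole if a number of a shift passes 0.0625 or a number of a turn 10.7, either way. A call with a gripper value outside its range is refused whole. The fingers move at their own pace and stop on an object; "force" is the grip in N (left out, the last holds). Time passes only in rows, so rows that do not move let the fingers close. It gives the time, the measured TCP pose, the force, the opening and the grip force at its end, in the units of the state.
- telemetry.get_state(): the state, without advancing time (a new reading comes with each control period).
- vision.capture(name): name is "scene" or "top" or "wrist"; returns a dict with "img" (384x512x3 uint8, red, green, blue), "depth" (384x512 float32, m along the optical axis (not along the pixel's ray), 0 where there is no reading), "intrinsics" (3x3 intrinsics, pixels), "R" (3x3) and "t" (3): a world point X has camera coordinates R X + t. Camera axes: x right, y down, z forward; pixel columns grow to the right and rows downward; lengths in m; the calibration is good to about 2 mm. A picture is of the moment at which its call begins.
- workorder.close_job(): hands the job in; it is judged then, once.
The state is a dict: "time_s": time; "joints": joint angles; "qd": joint speeds; "joint_torque": joint torques, N m; "tcp_pos": TCP position; "eef_rot": TCP orientation; "contact_force": force on the tool from outside, world axes, zero at the start; "moment": the same for the moment, N m; "gripper_width": finger opening in m; "gripper_force": force on a finger pad.
Only numpy, scipy, OpenCV 4.12 (cv2) and the standard library are available. Lean on these libraries where they do the work, as an engineer would, in place of code of your own. Each camera call takes 0.05 s, during which the arm holds its last target. There are 200 camera calls.

## Working session

There is one attempt and no reset: what is moved stays moved. The work goes in short steps, Python scripts to look and compute and a tool call to move; the robot and the scene stay as the last step left them, time stands still between calls to the robot, and variables do not carry over. Pictures are saved under pics/ and viewed, at most 10 in all, crops included, and the job is handed in when it is done.

Besides the shell and the picture viewer there is one more tool, called after "Emit:" as a command line: name --pt "numbers of a row" for each row, then --argument value for the rest. move_arm: Moves the arm, as the interface text tells. Its arguments: {"type":"object","properties":{"plan":{"type":"array"},"force":{"type":"number"}},"required":["plan"]}

```bash
mkdir -p pics; ls; python3 - <<'E'
from plant import telemetry, vision, r
import cv2,numpy as np
s=telemetry.get_state();print(s['tcp_pos'],s['eef_rot'],s['time_s'],r.hold_point_z)
for n in ['scene','top']:
    c=vision.capture(n);np.savez(f'pics/{n}0.npz',**c)
    cv2.imwrite(f'pics/{n}0.png',cv2.cvtColor(c['img'],cv2.COLOR_RGB2BGR))
a=[cv2.imread(f'pics/{n}0.png') for n in ['scene','top']]
E
```

```text
pics
[ 0.26187673 -0.6215846   0.22560883] [ 1.79903375e+02 -8.43485412e-03 -1.57159196e+02] 0.0 0.0188
```

View pics/scene0.png

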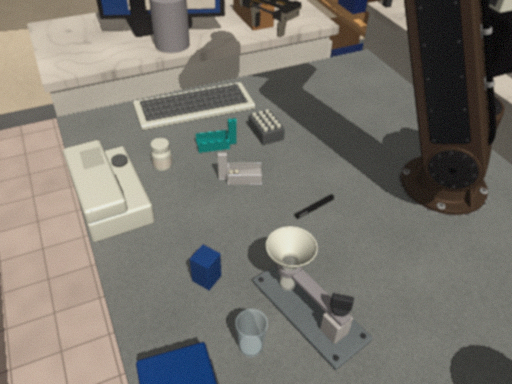

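View pics/top0.png

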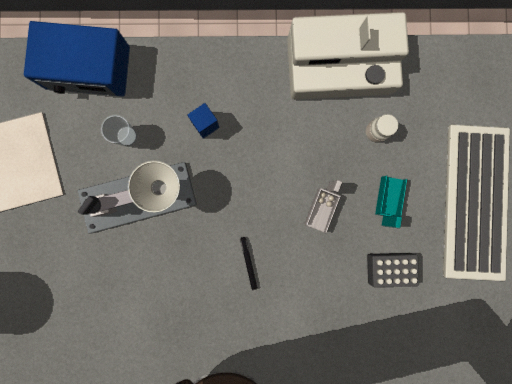

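The scene and top views show the scoop with its balls at top pixel (325,208), handle at (338,187), and spout end near (318,228). The funnel is at (155,187), the black thumbscrew at (91,206), the beaker at (117,130), the carton at (204,120), the jar at (383,128) and the marker at (249,263).

```bash
cat > h.py <<'E'
import numpy as np,cv2
def cloud(c):
    d=c['depth'];K=c['intrinsics'];v,u=np.mgrid[:d.shape[0],:d.shape[1]]
    P=np.stack([(u-K[0,2])/K[0,0]*d,(v-K[1,2])/K[1,1]*d,d],-1)
    return (P-c['t'])@c['R']   # R^T (P-t)
def box(W,d,u0,u1,v0,v1):
    return W[v0:v1,u0:u1][d[v0:v1,u0:u1]>0]
E
python3 - <<'E'
from h import *
c=dict(np.load('pics/top0.npz'));W=cloud(c);d=c['depth']
print(-c['R'].T@c['t'])
def rep(n,b,z0,z1):
    p=box(W,d,*b);p=p[(p[:,2]>z0)&(p[:,2]<z1)]
    if len(p)<4:print(n,len(p));return p
    r=cv2.minAreaRect((p[:,:2]*1000).astype(np.float32))
    print(n,len(p),'mean',p.mean(0).round(4),'rect',np.round(r[0],1),np.round(r[1],1),round(r[2],1));return p
rep('scoopall',(298,352,172,240),.012,.06)
rep('handle',(298,352,172,240),.075,.11)
rep('scoopwall',(298,352,172,240),.028,.045)
p=rep('rim',(120,190,150,225),.142,.16)
A=np.c_[2*p[:,:2],np.ones(len(p))];s=np.linalg.lstsq(A,(p[:,:2]**2).sum(1),rcond=None)[0];print('circ',s[:2])
rep('wing',(70,120,185,225),.13,.15)
rep('disc',(70,120,185,225),.10,.115)
rep('base',(70,200,155,240),.009,.02)
rep('beaker',(95,140,112,150),.02,.12)
rep('carton',(180,225,98,142),.075,.1)
rep('jar',(362,402,110,148),.07,.1)
rep('marker',(235,262,232,294),.006,.03)
rep('tq',(370,412,170,232),.012,.12)
E
```

```text
[ 0.51636776 -0.05002622  0.9620863 ]
scoopall 720 mean [ 0.5043 -0.2434  0.0226] rect [ 514.9 -247.3] [ 53.  119.8] 67.5
handle 73 mean [ 0.5592 -0.2646  0.0879] rect [ 559.  -265.2] [12.4 25.4] 64.5
scoopwall 193 mean [ 0.515  -0.2469  0.0347] rect [ 514.2 -247.1] [ 52.7 118.5] 67.5
rim 475 mean [0.5619 0.1405 0.1475] rect [561.8 134.4] [106.3 104.6] 89.1
circ [0.56094421 0.13398881]
wing 159 mean [0.5244 0.2778 0.1386] rect [524.8 279.6] [15.3 41.6] 53.8
disc 100 mean [0.5195 0.2705 0.1083] rect [524.1 275.8] [33.8 31.5] 20.0
base 2389 mean [0.5328 0.2112 0.0141] rect [542.4 207.1] [110.2 270.3] 14.0
beaker 630 mean [0.6973 0.2373 0.0629] rect [695.  233.5] [63.2 61.4] 62.5
carton 492 mean [0.7192 0.0384 0.0842] rect [719.9  38.7] [50.5 50. ] 33.9
jar 381 mean [ 0.6978 -0.3857  0.0788] rect [ 697.9 -386.3] [48.  47.7] 89.1
marker 310 mean [ 0.3784 -0.0621  0.0137] rect [378.  -62.4] [129.2  14.8] 12.4
tq 812 mean [ 0.5264 -0.4111  0.0321] rect [ 521.4 -410.2] [ 53.3 120.6] 78.8
```

Emit:
move_arm --pt "0 0.0212 0.0255 0 0 0 -3.24" --pt "0 0.0212 0.0255 0 0 0 -3.24" --pt "0 0.0212 0.0255 0 0 0 -3.24" --pt "0 0.0212 0.0255 0 0 0 -3.24" --pt "0 0.0212 0.0255 0 0 0 -3.24" --pt "0 0.0212 0.0255 0 0 0 -3.24" --pt "0 0.0212 0.0255 0 0 0 -3.24" --pt "0 0.0212 0.0255 0 0 0 -3.24" --pt "0 0.0212 0.0255 0 0 0 -3.24" --pt "0 0.0212 0.0255 0 0 0 -3.24" --pt "0 0.0212 0.0255 0 0 0 -3.24" --pt "0 0.0212 0.0255 0 0 0 -3.24" --pt "0 0.0212 0.0255 0 0 0 -3.24" --pt "0 0.0212 0.0255 0 0 0 -3.24" --pt "0 0 0 0 0 0 0" --pt "0 0 0 0 0 0 0" --force 50

```text
time_s: 2.1
tcp_pos: [0.5585, -0.265, 0.2262]
eef_rot: [-180.0, -0.0, 157.5]
contact_force: [-0.7, -1.1, -0.1]
gripper_width: 0.0438
gripper_force: 0.0
```

```bash
python3 - <<'E'
from plant import telemetry, vision
from h import *
s=telemetry.get_state();print(s['tcp_pos'],s['eef_rot'],s['joints'],s['gripper_width'],s['contact_force'])
c=vision.capture('wrist');W=cloud(c);d=c['depth']
cv2.imwrite('pics/wrist1.png',cv2.cvtColor(c['img'],cv2.COLOR_RGB2BGR))
p=W[d>0];m=(np.hypot(p[:,0]-.559,p[:,1]+.265)<.05)&(p[:,2]>.075)&(p[:,2]<.11);p=p[m]
print(len(p),p.mean(0),cv2.minAreaRect((p[:,:2]*1000).astype(np.float32)))
E
```

```text
[ 0.55853284 -0.2650094   0.22617485] [-1.79990167e+02 -4.85523361e-02  1.57543284e+02] [-7.31098446e+00  1.52944858e+01 -6.86542541e+00 -3.44796145e-03
 -6.78895237e+01 -1.05144428e+02] 0.043807520900952183 [-0.66812115 -1.06973207 -0.06674352]
367 [ 0.55993485 -0.26617042  0.08945884] ((560.9263916015625, -266.6129150390625), (11.66036605834961, 25.698535919189453), 67.4000244140625)
```

View pics/wrist1.png

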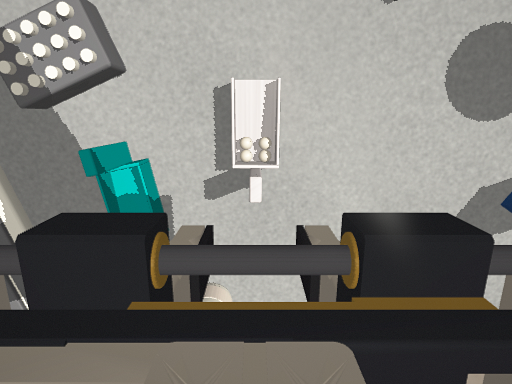

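The wrist view shows the scoop with four balls around (255,150) and the handle top at (255,188), aligned with the fingers. I'll descend and grip.

Emit:
move_arm --pt "0 0.001 -0.001 -0.0216 0 0 0" --pt "0 0 0 -0.0216 0 0 0" --pt "0 0 0 -0.0216 0 0 0" --pt "0 0 0 -0.0216 0 0 0" --pt "0 0 0 -0.0216 0 0 0" --pt "0 0 0 -0.0216 0 0 0" --pt "0 0 0 -0.0216 0 0 0" --pt "0 0 0 -0.0216 0 0 0" --pt "0 0 0 0 0 0 0" --pt "-1 0 0 0 0 0 0" --pt "-1 0 0 0 0 0 0" --pt "-1 0 0 0 0 0 0" --pt "-1 0 0 0 0 0 0" --pt "-1 0 0 0 0 0 0" --pt "-1 0 0 0 0 0 0" --force 50

```text
time_s: 4.03
tcp_pos: [0.5602, -0.266, 0.0542]
eef_rot: [180.0, 0.0, 157.5]
contact_force: [-1.1, 1.2, 4.4]
gripper_width: 0.0118
gripper_force: 50.0
```

```bash
python3 - <<'E'
# pour plan: scoop x yaw 13.4 while tipping, spout fixed
import numpy as np
f=np.array([.561,.134]);a=np.radians(13.4);b=np.array([np.cos(a),np.sin(a)])
# spout 25mm outward of centre
for t in [0,5,10,15,20,25,30,35,40,45]:
    T=np.radians(t);x,z=.108,.0718-.0188-.018  # TCP rel spout in scoop frame
    back=x*np.cos(T)-z*np.sin(T);up=x*np.sin(T)+z*np.cos(T)
    P=f+b*(.025+back);print(t,P.round(4),round(.17+up,4))
E
```

```text
0 [0.6904 0.1648] 0.205
5 [0.687 0.164] 0.2143
10 [0.6829 0.163 ] 0.2232
15 [0.678  0.1619] 0.2318
20 [0.6724 0.1605] 0.2398
25 [0.6661 0.159 ] 0.2474
30 [0.6593 0.1574] 0.2543
35 [0.6519 0.1556] 0.2606
40 [0.6439 0.1538] 0.2662
45 [0.6355 0.1518] 0.2711
```

Emit:
move_arm --pt "-1 0 0 0.006 0 0 0" --pt "-1 0 0 0.012 0 0 0" --pt "-1 0 0 0.02 0 0 0" --pt "-1 0 0 0.026 0 0 0" --pt "-1 0 0 0.026 0 0 0" --pt "-1 0 0 0.026 0 0 0" --pt "-1 0 0 0.026 0 0 0" --pt "-1 0 0 0.02 0 0 0" --pt "-1 0 0 0.01 0 0 0" --pt "-1 0 0 0.004 0 0 0" --pt "-1 0 0 0 0 0 0"

```text
time_s: 5.4
tcp_pos: [0.5596, -0.2659, 0.2293]
eef_rot: [180.0, -0.0, 157.5]
contact_force: [0.0, -0.1, -2.5]
gripper_width: 0.0118
gripper_force: 50.0
```

Emit:
move_arm --pt "-1 0.0019 0.0063 0 0 0 0.53" --pt "-1 0.0038 0.0127 0 0 0 1.05" --pt "-1 0.0057 0.019 0 0 0 1.58" --pt "-1 0.00766 0.02534 0 0 0 2.11" --pt "-1 0.00766 0.02534 0 0 0 2.11" --pt "-1 0.00766 0.02534 0 0 0 2.11" --pt "-1 0.00766 0.02534 0 0 0 2.11" --pt "-1 0.00766 0.02534 0 0 0 2.11" --pt "-1 0.00766 0.02534 0 0 0 2.11" --pt "-1 0.00766 0.02534 0 0 0 2.11" --pt "-1 0.00766 0.02534 0 0 0 2.11" --pt "-1 0.00766 0.02534 0 0 0 2.11" --pt "-1 0.00766 0.02534 0 0 0 2.11" --pt "-1 0.00766 0.02534 0 0 0 2.11" --pt "-1 0.00766 0.02534 0 0 0 2.11" --pt "-1 0.00766 0.02534 0 0 0 2.11" --pt "-1 0.00766 0.02534 0 0 0 2.11" --pt "-1 0.0057 0.019 0 0 0 1.58" --pt "-1 0.0038 0.0127 0 0 0 1.05" --pt "-1 0.0019 0.0063 0 0 0 0.53"

```text
time_s: 7.9
tcp_pos: [0.6901, 0.1654, 0.2296]
eef_rot: [-180.0, -0.0, -166.6]
contact_force: [0.0, 0.5, -3.2]
gripper_width: 0.0115
gripper_force: 50.0
```

```bash
python3 - <<'E'
from plant import telemetry, vision
from h import *
s=telemetry.get_state();print(s['tcp_pos'],s['eef_rot'],s['joints'],s['gripper_width'],s['contact_force'],s['time_s'])
a=[vision.capture(n)['img'] for n in ('wrist','scene')]
cv2.imwrite('pics/w2.png',cv2.resize(np.hstack(a)[:,:,::-1],(800,300)))
E
```

```text
[0.69006862 0.16536532 0.22956139] [-1.79995319e+02 -1.82496206e-02 -1.66599507e+02] [ 2.91573443e+01  2.37190263e+01  5.88552610e+00 -4.73178183e-04
 -7.21853348e+01 -1.05756705e+02] 0.011522139503644713 [ 0.02912246  0.50963368 -3.17314095] 7.9
```

View pics/w2.png

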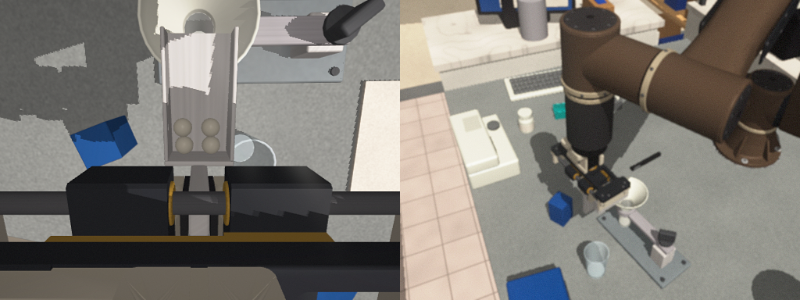

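The wrist view shows all four balls at the scoop's rear (about 197,137), with the spout centred over the funnel near (200,25). I'll tip slowly.

Emit:
move_arm --pt "-1 -0.0018 -0.0005 0.0004 0.58 -2.43 0" --pt "-1 -0.0018 -0.0005 0.0004 0.58 -2.43 0" --pt "-1 -0.0018 -0.0005 0.0004 0.46 -1.95 0" --pt "-1 -0.0014 -0.0004 0.0004 0.35 -1.46 0" --pt "-1 -0.00065 -0.00016 0.00103 0.14 -0.58 0" --pt "-1 -0.00065 -0.00016 0.00103 0.14 -0.58 0" --pt "-1 -0.00065 -0.00016 0.00103 0.14 -0.58 0" --pt "-1 -0.00065 -0.00016 0.00103 0.14 -0.58 0" --pt "-1 -0.00065 -0.00016 0.00103 0.14 -0.58 0" --pt "-1 -0.00065 -0.00016 0.00103 0.14 -0.58 0" --pt "-1 -0.00065 -0.00016 0.00103 0.14 -0.58 0" --pt "-1 -0.00065 -0.00016 0.00103 0.14 -0.58 0" --pt "-1 -0.00065 -0.00016 0.00103 0.14 -0.58 0" --pt "-1 -0.00065 -0.00016 0.00103 0.14 -0.58 0" --pt "-1 -0.00065 -0.00016 0.00103 0.14 -0.58 0" --pt "-1 -0.00065 -0.00016 0.00103 0.14 -0.58 0" --pt "-1 -0.00065 -0.00016 0.00103 0.14 -0.58 0" --pt "-1 -0.00065 -0.00016 0.00103 0.14 -0.58 0" --pt "-1 -0.00065 -0.00016 0.00103 0.14 -0.58 0" --pt "-1 -0.00065 -0.00016 0.00103 0.14 -0.58 0"

```text
time_s: 10.5
tcp_pos: [0.6727, 0.1602, 0.248]
eef_rot: [180.0, 18.1, -166.7]
contact_force: [1.4, 0.1, -1.0]
gripper_width: 0.0119
gripper_force: 50.0
```

Emit:
move_arm --pt "-1 -0.0013 -0.0003 0.0015 0.23 -0.97 0" --pt "-1 -0.0013 -0.0003 0.0015 0.23 -0.97 0" --pt "-1 -0.0013 -0.0003 0.0015 0.23 -0.97 0" --pt "-1 -0.0013 -0.0003 0.0015 0.23 -0.97 0" --pt "-1 -0.0013 -0.0003 0.0015 0.23 -0.97 0" --pt "-1 -0.0013 -0.0003 0.0014 0.23 -0.97 0" --pt "-1 -0.0013 -0.0003 0.0014 0.23 -0.97 0" --pt "-1 -0.0014 -0.0003 0.0014 0.23 -0.97 0" --pt "-1 -0.0014 -0.0003 0.0014 0.23 -0.97 0" --pt "-1 -0.0014 -0.0003 0.0014 0.23 -0.97 0" --pt "-1 -0.0014 -0.0003 0.0013 0.23 -0.97 0" --pt "-1 -0.0014 -0.0003 0.0013 0.23 -0.97 0" --pt "-1 -0.0014 -0.0003 0.0013 0.23 -0.97 0" --pt "-1 0 0 0 0 0 0" --pt "-1 0 0 0 0 0 0"

```text
time_s: 12.38
tcp_pos: [0.6553, 0.1564, 0.2664]
eef_rot: [180.0, 31.0, -166.7]
contact_force: [0.1, -0.3, -2.0]
gripper_width: 0.0116
gripper_force: 50.0
```

```bash
python3 - <<'E'
from plant import telemetry, vision
from h import *
s=telemetry.get_state();print(s['tcp_pos'],s['eef_rot'],s['contact_force'],s['time_s'])
w,c=vision.capture('wrist')['img'],vision.capture('scene')['img']
cr=cv2.resize(c[215:315,230:363],(512,384),interpolation=cv2.INTER_CUBIC)
cv2.imwrite('pics/w3.png',cv2.resize(np.hstack([w,cr])[:,:,::-1],(800,300)))
E
```

```text
[0.65531456 0.15640952 0.26638248] [ 179.95104103   31.01417049 -166.66011873] [ 0.09007838 -0.34843961 -1.95955071] 12.375
```

View pics/w3.png

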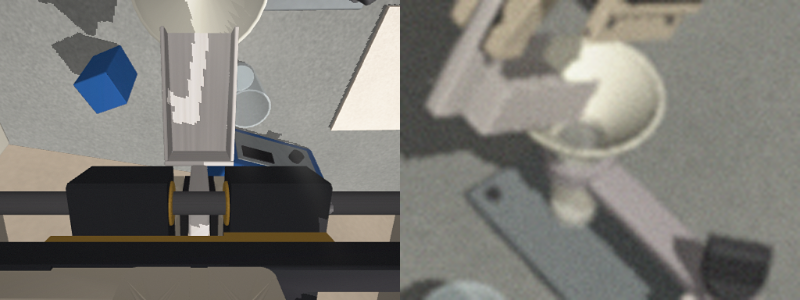

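The wrist view shows an empty scoop. In the scene crop, white balls are visible at the tube bottom near (570,205). Now I'll level the scoop and carry it back.

Emit:
move_arm --pt "-1 0.0044 0.0011 -0.0028 -0.9 3.77 0" --pt "-1 0.0044 0.0011 -0.0028 -0.9 3.77 0" --pt "-1 0.0044 0.0011 -0.0028 -0.9 3.77 0" --pt "-1 0.0044 0.0011 -0.0028 -0.9 3.77 0" --pt "-1 0.0044 0.0011 -0.0028 -0.9 3.77 0" --pt "-1 0.0044 0.0011 -0.0028 -0.9 3.77 0" --pt "-1 0.0044 0.0011 -0.0028 -0.9 3.77 0" --pt "-1 0.0044 0.0011 -0.0028 -0.9 3.77 0" --pt "-1 0 0 0 0 0 0"

```text
time_s: 13.6
tcp_pos: [0.6916, 0.1656, 0.2419]
eef_rot: [-180.0, -0.1, -166.7]
contact_force: [-0.1, -0.0, -1.8]
gripper_width: 0.0119
gripper_force: 50.0
```

Emit:
move_arm --pt "-1 -0.0054 -0.018 0 0 0 -1.5" --pt "-1 -0.0108 -0.0359 0 0 0 -2.99" --pt "-1 -0.0108 -0.0359 0 0 0 -2.99" --pt "-1 -0.0108 -0.0359 0 0 0 -2.99" --pt "-1 -0.0108 -0.0359 0 0 0 -2.99" --pt "-1 -0.0108 -0.0359 0 0 0 -2.99" --pt "-1 -0.0108 -0.0359 0 0 0 -2.99" --pt "-1 -0.0108 -0.0359 0 0 0 -2.99" --pt "-1 -0.0108 -0.0359 0 0 0 -2.99" --pt "-1 -0.0108 -0.0359 0 0 0 -2.99" --pt "-1 -0.0108 -0.0359 0 0 0 -2.99" --pt "-1 -0.0108 -0.0359 0 0 0 -2.99" --pt "-1 -0.0054 -0.018 0 0 0 -1.5" --pt "-1 0 0 0 0 0 0" --pt "-1 0 0 0 0 0 0"

```text
time_s: 15.48
tcp_pos: [0.5607, -0.2653, 0.2441]
eef_rot: [180.0, 0.0, 157.5]
contact_force: [-0.6, -0.3, -2.2]
gripper_width: 0.0114
gripper_force: 50.0
```

```bash
python3 - <<'E'
from plant import telemetry, vision
from h import *
s=telemetry.get_state();print(s['tcp_pos'],s['eef_rot'],s['contact_force'],s['time_s'])
t,c=vision.capture('top'),vision.capture('scene')
np.savez('pics/top4.npz',**t)
a=cv2.resize(t['img'][150:230,120:190],(336,384),interpolation=cv2.INTER_CUBIC)
b=cv2.resize(c['img'][220:300,250:340],(432,384),interpolation=cv2.INTER_CUBIC)
cv2.imwrite('pics/w4.png',np.hstack([a,b])[:,:,::-1])
# lowest surface of held scoop: points near scoop, level check of wall tops
W=cloud(c);d=c['depth'];p=W[d>0];m=(abs(p[:,0]-.51)<.09)&(abs(p[:,1]+.245)<.07)&(p[:,2]>.1)&(p[:,2]<.235)
q=p[m];print(len(q),q.min(0),q.max(0))
a=np.radians(-22.5);x=(q[:,0]-.5596)*np.cos(a)+(q[:,1]+.2659)*np.sin(a)+.052
for lo in range(-60,70,10):
    k=(x>lo/1000)&(x<lo/1000+.01)
    if k.sum()>3: print(lo,k.sum(),q[k,2].min().round(4),q[k,2].max().round(4))
E
```

```text
[ 0.56074909 -0.26527721  0.24411107] [1.79978656e+02 4.38951264e-02 1.57486427e+02] [-0.56215776 -0.30227003 -2.2349408 ] 15.475
1014 [ 0.45395424 -0.28149511  0.18767348] [ 0.57798913 -0.19457751  0.23461398]
-60 40 0.1924 0.2249
-50 89 0.1887 0.2238
-40 88 0.1892 0.2243
-30 87 0.1893 0.2252
-20 92 0.1888 0.2243
-10 91 0.1893 0.2247
0 92 0.1878 0.2245
10 91 0.1899 0.2241
20 91 0.1896 0.2246
30 92 0.1877 0.2249
40 64 0.1889 0.2344
50 56 0.189 0.2326
60 41 0.1901 0.2346
```

View pics/w4.png

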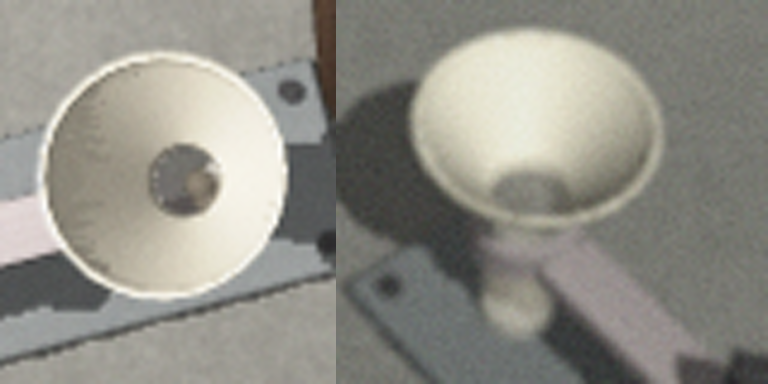

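The funnel is empty, the balls sit in the tube, and the held scoop is level with its bottom at about 0.189 m. Next I'll set it down and release it.

Emit:
move_arm --pt "-1 0 0 -0.014 0 0 0" --pt "-1 0 0 -0.028 0 0 0" --pt "-1 0 0 -0.028 0 0 0" --pt "-1 0 0 -0.028 0 0 0" --pt "-1 0 0 -0.028 0 0 0" --pt "-1 0 0 -0.028 0 0 0" --pt "-1 0 0 -0.018 0 0 0" --pt "-1 0 0 -0.01 0 0 0" --pt "-1 0 0 -0.005 0 0 0" --pt "-1 0 0 -0.002 0 0 0" --pt "-1 0 0 0 0 0 0" --pt "-1 0 0 0 0 0 0"

```text
time_s: 17.08
tcp_pos: [0.5612, -0.2658, 0.0555]
eef_rot: [180.0, 0.1, 157.5]
contact_force: [0.1, 0.0, -1.5]
gripper_width: 0.0119
gripper_force: 50.0
```

Emit:
move_arm --pt "-1 0 0 -0.001 0 0 0" --pt "-1 0 0 -0.0007 0 0 0" --pt "-1 0 0 0 0 0 0"

```text
time_s: 17.45
tcp_pos: [0.5612, -0.2658, 0.0542]
eef_rot: [-180.0, 0.1, 157.5]
contact_force: [-1.3, 2.0, 5.6]
gripper_width: 0.0116
gripper_force: 50.0
```

Emit:
move_arm --pt "0 0 0 0 0 0 0" --pt "0 0 0 0 0 0 0" --pt "0 0 0 0 0 0 0" --pt "0 0 0 0 0 0 0" --pt "0 0 0 0.005 0 0 0" --pt "0 0 0 0.02 0 0 0" --pt "0 0 0 0.03 0 0 0" --pt "0 0 0 0.03 0 0 0" --pt "0 0 0 0.03 0 0 0" --pt "0 0 0 0.035 0 0 0" --pt "0 0 0 0 0 0 0"

```text
time_s: 18.82
tcp_pos: [0.5625, -0.2663, 0.2069]
eef_rot: [180.0, 0.4, 157.5]
contact_force: [-0.4, -1.0, -0.8]
gripper_width: 0.0438
gripper_force: 0.0
```

Emit:
move_arm --pt "0 -0.002 0.0303 0 0 0 9.24" --pt "0 -0.002 0.0303 0 0 0 9.24" --pt "0 -0.002 0.0303 0 0 0 9.24" --pt "0 -0.002 0.0303 0 0 0 9.24" --pt "0 -0.002 0.0303 0 0 0 9.24" --pt "0 -0.002 0.0303 0 0 0 9.24" --pt "0 -0.002 0.0303 0 0 0 9.24" --pt "0 -0.002 0.0303 0 0 0 9.24" --pt "0 -0.002 0.0303 0 0 0 9.24" --pt "0 -0.002 0.0303 0 0 0 9.24" --pt "0 -0.002 0.0303 0 0 0 9.24" --pt "0 -0.002 0.0303 0 0 0 9.24" --pt "0 -0.002 0.0303 0 0 0 9.24" --pt "0 -0.002 0.0303 0 0 0 9.24" --pt "0 -0.002 0.0303 0 0 0 9.24" --pt "0 -0.002 0.0303 0 0 0 9.24" --pt "0 -0.002 0.0303 0 0 0 9.24" --pt "0 -0.002 0.0303 0 0 0 9.24" --pt "0 0 0 0 0 0 0" --pt "0 0 0 0 0 0 0"

```text
time_s: 21.32
tcp_pos: [0.5245, 0.2793, 0.2026]
eef_rot: [179.9, 0.0, -36.3]
contact_force: [0.6, -0.0, -0.1]
gripper_width: 0.044
gripper_force: 0.0
```

```bash
python3 - <<'E'
from plant import telemetry, vision
from h import *
s=telemetry.get_state();print(s['tcp_pos'],s['eef_rot'],s['joints'],s['gripper_width'],s['time_s'])
def rep(n,W,d,x,y,r,z0,z1):
    p=W[d>0];p=p[(np.hypot(p[:,0]-x,p[:,1]-y)<r)&(p[:,2]>z0)&(p[:,2]<z1)]
    if len(p)<4: print(n,len(p));return
    print(n,len(p),p.mean(0).round(4),cv2.minAreaRect((p[:,:2]*1000).astype(np.float32)))
w=vision.capture('wrist');W=cloud(w);rep('wing w',W,w['depth'],.525,.28,.04,.13,.15)
c=dict(np.load('pics/top4.npz'));rep('wing top4',cloud(c),c['depth'],.525,.28,.04,.13,.15)
t=vision.capture('top');W=cloud(t);d=t['depth']
rep('wing top',W,d,.525,.28,.04,.13,.15)
rep('handle',W,d,.56,-.266,.03,.075,.1);rep('walls',W,d,.515,-.247,.075,.028,.045)
cv2.imwrite('pics/w5.png',np.hstack([w['img'],t['img']])[::1,:,::-1][:, :, :][::1])
im=cv2.imread('pics/w5.png');cv2.imwrite('pics/w5.png',cv2.resize(im,(800,300)))
E
```

```text
[0.52445594 0.27932354 0.20264102] [ 1.79942259e+02  1.56508055e-02 -3.62962303e+01] [ 4.68652913e+01  1.39924298e+01 -1.18165201e+01 -9.61944586e-03
 -6.42502438e+01  6.84266991e+00] 0.044008089530911 21.325
wing w 1066 [0.5278 0.2781 0.1397] ((526.518798828125, 278.9361267089844), (13.86823844909668, 41.75003433227539), 52.87653350830078)
wing top4 160 [0.5244 0.2779 0.1384] ((524.42626953125, 279.58258056640625), (14.918272018432617, 42.51705551147461), 51.04319763183594)
wing top 54 [0.5353 0.2696 0.1381] ((535.6517333984375, 270.239501953125), (14.004473686218262, 12.956622123718262), 49.46820068359375)
handle 74 [ 0.5595 -0.2651  0.0878] ((559.3294677734375, -266.3844909667969), (12.98628044128418, 25.030948638916016), 64.0693588256836)
walls 193 [ 0.5164 -0.2482  0.0346] ((514.4617309570312, -247.40304565429688), (52.377464294433594, 117.03657531738281), 67.53604125976562)
```

View pics/w5.png

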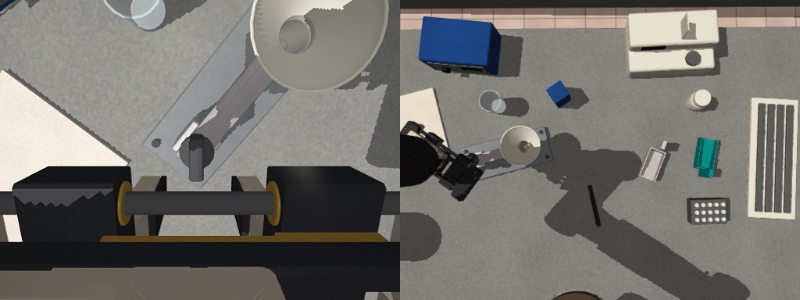

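The wrist view shows the thumbscrew bar at (196,160), between the fingers. The top view shows the scoop standing at (655,160), with the other objects undisturbed. I'll descend and grip the bar.

Emit:
move_arm --pt "0 0.001 0 -0.015 0 0 -0.8" --pt "0 0 0 -0.02 0 0 0" --pt "0 0 0 -0.02 0 0 0" --pt "0 0 0 -0.02 0 0 0" --pt "0 0 0 -0.01 0 0 0" --pt "0 0 0 -0.005 0 0 0" --pt "0 0 0 0 0 0 0" --pt "-1 0 0 0 0 0 0" --pt "-1 0 0 0 0 0 0" --pt "-1 0 0 0 0 0 0" --pt "-1 0 0 0 0 0 0" --pt "-1 0 0 0 0 0 0" --force 30

```text
time_s: 22.92
tcp_pos: [0.5266, 0.2806, 0.1135]
eef_rot: [-179.9, -0.0, -37.0]
contact_force: [3.7, 4.3, -1.0]
gripper_width: 0.0139
gripper_force: 30.0
```

Emit:
move_arm --pt "-1 0.001 0.001 0 0 0 -4" --pt "-1 0 0 0 0 0 -8" --pt "-1 0 0 0 0 0 -8" --pt "-1 0 0 0 0 0 -8" --pt "-1 0 0 0 0 0 -8" --pt "-1 0 0 0 0 0 -8" --pt "-1 0 0 0 0 0 -8" --pt "-1 0 0 0 0 0 -8" --pt "-1 0 0 0 0 0 -8" --pt "-1 0 0 0 0 0 -8" --pt "-1 0 0 0 0 0 -8" --pt "-1 0 0 0 0 0 -8" --pt "-1 0 0 0 0 0 -8" --pt "-1 0 0 0 0 0 -8" --pt "-1 0 0 0 0 0 -8" --pt "-1 0 0 0 0 0 -4" --pt "-1 0 0 0 0 0 0"

```text
time_s: 25.05
tcp_pos: [0.5275, 0.2806, 0.1135]
eef_rot: [-180.0, 0.1, -157.0]
contact_force: [5.4, 0.2, -0.3]
gripper_width: 0.0137
gripper_force: 30.0
```

```bash
python3 -c "
from plant import telemetry as t
s=t.get_state();print(s['moment'],s['joints'],s['eef_rot'],s['contact_force'])"
```

```text
[-0.14967624 -1.83748796 -0.05270804] [ 4.67607502e+01  1.87756803e+01 -1.79145906e+01  5.56796205e-02
 -5.32614705e+01 -1.13778695e+02] [-1.79978595e+02  6.21524160e-02 -1.56984646e+02] [ 5.43658257  0.21222971 -0.26422456]
```

Emit:
move_arm --pt "-1 -0.001 0 0 0 0 -2" --pt "-1 0 0 0 0 0 -2" --pt "-1 0 0 0 0 0 -2" --pt "-1 0 0 0 0 0 -1.5" --pt "-1 0 0 0 0 0 -1" --pt "-1 0 0 0 0 0 0"

```text
time_s: 25.8
tcp_pos: [0.5275, 0.2805, 0.1135]
eef_rot: [-180.0, 0.1, -165.4]
contact_force: [10.3, -2.2, -2.8]
gripper_width: 0.0139
gripper_force: 30.0
```

```bash
python3 -c "
from plant import telemetry as t
s=t.get_state();print(s['moment'],s['eef_rot'],s['contact_force'])"
```

```text
[-7.05897348e-01 -3.78459182e+00 -2.33105082e-03] [-1.79969711e+02  1.44209913e-01 -1.65410363e+02] [10.2734958  -2.19434902 -2.80708767]
```

Emit:
move_arm --pt "-1 0.002 0 0 0 0 -1" --pt "-1 0 0 0 0 0 -1" --pt "-1 0 0 0 0 0 -1" --pt "-1 0 0 0 0 0 -1" --pt "-1 0 0 0 0 0 0"

```text
time_s: 26.42
tcp_pos: [0.5278, 0.2806, 0.1135]
eef_rot: [-180.0, 0.0, -169.5]
contact_force: [-0.6, -0.9, 5.8]
gripper_width: 0.0145
gripper_force: 31.5
```

```bash
python3 - <<'E'
from plant import telemetry as t
import numpy as np
from plant import vision
from h import *
s=t.get_state();print(s['moment'],s['eef_rot'],s['contact_force'])
w=vision.capture('top');W=cloud(w);p=W[w['depth']>0]
q=p[(np.hypot(p[:,0]-.54,p[:,1]-.207)<.16)&(p[:,2]>.009)&(p[:,2]<.018)];print(cv2.minAreaRect((q[:,:2]*1000).astype(np.float32)))
E
```

```text
[-0.37354029  0.04093178  0.81712862] [-1.79977527e+02  4.51520744e-03 -1.69488452e+02] [-0.63306094 -0.94415655  5.81088059]
((591.5399780273438, 218.66384887695312), (211.119384765625, 269.0032043457031), 13.990798950195312)
```

The moment rose to 0.82 N m and the pads spread slightly, so the screw is at its stop. Backing off 90° from the seat (yaw -166 → -76).

Emit:
move_arm --pt "-1 0 0 0 0 0 0" --pt "-1 0 0 0 0 0 5.5" --pt "-1 0 0 0 0 0 8" --pt "-1 0 0 0 0 0 8" --pt "-1 0 0 0 0 0 8" --pt "-1 0 0 0 0 0 8" --pt "-1 0 0 0 0 0 8" --pt "-1 0 0 0 0 0 8" --pt "-1 0 0 0 0 0 8" --pt "-1 0 0 0 0 0 8" --pt "-1 0 0 0 0 0 8" --pt "-1 0 0 0 0 0 8" --pt "-1 0 0 0 0 0 8" --pt "-1 0 0 0 0 0 0" --pt "-1 0 0 0 0 0 0" --pt "-1 0 0 0 0 0 0"

```text
time_s: 28.48
tcp_pos: [0.5269, 0.281, 0.1134]
eef_rot: [179.9, 0.0, -76.1]
contact_force: [-5.4, 1.0, 7.4]
gripper_width: 0.0135
gripper_force: 29.9
```

```bash
python3 - <<'E'
from plant import telemetry as t, vision
from h import *
s=t.get_state();print(s['moment'],s['eef_rot'],s['contact_force'],s['gripper_width'],s['gripper_force'])
w,c,tp=[vision.capture(n) for n in('wrist','scene','top')]
cr=cv2.resize(c['img'][215:365,240:440],(512,384));ct=cv2.resize(tp['img'][100:300,60:410],(512,384))
cv2.imwrite('pics/w6.png',cv2.resize(np.hstack([cr,ct])[:,:,::-1],(800,300)))
W=cloud(tp);d=tp['depth']
for n,x,y,z0 in(('handle',.56,-.266,.075),('carton',.72,.039,.075),('jar',.698,-.386,.07),('marker',.378,-.062,.008)):
    p=W[d>0];p=p[(np.hypot(p[:,0]-x,p[:,1]-y)<.08)&(p[:,2]>z0)&(p[:,2]<.11)];print(n,cv2.minAreaRect((p[:,:2]*1000).astype(np.float32)),p[:,2].max())
E
```

```text
[0.52748401 1.89419742 0.07932862] [ 1.79946197e+02  4.16157286e-02 -7.60559444e+01] [-5.36870644  1.00050582  7.39358615] 0.013472727299534588 29.915566742420197
handle ((559.5015869140625, -266.36529541015625), (12.266388893127441, 25.732072830200195), 68.04310607910156) 0.09277802256571464
carton ((719.8097534179688, 38.690162658691406), (50.965885162353516, 49.76047897338867), 33.81121063232422) 0.08836244637764244
jar ((697.9656982421875, -386.0309143066406), (48.11122131347656, 48.49340057373047), 1.0046367645263672) 0.08376765157564475
marker ((378.0583801269531, -62.37744140625), (129.0062255859375, 14.7152738571167), 12.379521369934082) 0.019184914181787034
```

View pics/w6.png

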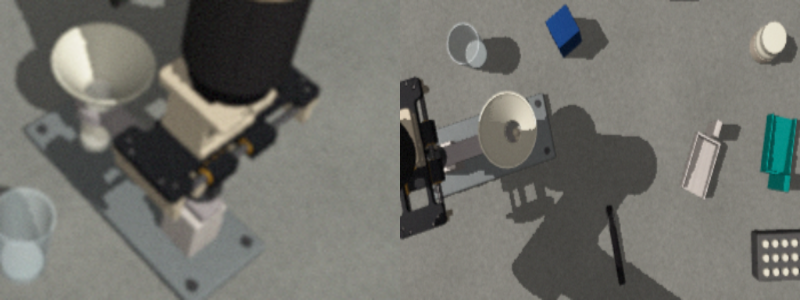

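The picture shows the thumbscrew still gripped at (205,190) and the scoop upright and empty at (703,160). Balls are visible in the tube at (95,135), and the other objects haven't moved. Handing in.

```bash
python3 -c "
from plant import workorder as w
print(w.close_job())"
```

```text
the job is handed in; nothing more can be done
None
```

I handed the job in at about 28.6 s of the 70 s limit; no verdict came back. The balls show in the tube (scoop and funnel empty; I didn't count four there), the empty scoop stands upright at its starting spot, and the thumbscrew was seated, backed off about 90° by tool angle, and is still gripped at 30 N.

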